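Send a rejected board to the rework peg

ROBOT

A 6-joint arm with a two-finger parallel gripper is mounted at the origin on a cart in front of the work surface, level with it; the furniture and walls round the work are solid. World frame = base frame: x ahead of the robot, y to its left, z up, the work surface at z = 0. Lengths are in m, angles in rad, forces in N, time in s.
With the tool pointing down it reaches from about 0.35 to 0.975 m from the base axis. Payload 4.9 kg.
Tool frame: the origin (TCP) lies at the very end of the fingers, on their centre line; the grasp point (between the pads) lies ctrl.grip_point_offset behind it (ctrl.grip_point_offset is the distance from the TCP to the grasp point, in m); z points along the fingers, y is the line along which they close (so a half turn about z gives the same grasp; the last joint's range is limited). The gripper opens to 85 mm and grips with 20 to 120 N. Pads are 22 mm wide; open, the fingers measure 114 mm over their backs; the gripper's body (76 mm by 85 mm) begins 54 mm behind the grasp point. The pads swing forward as they close: fully open they stand 13 mm farther back than shut.
Start: joints at [-1.416, 0.053, 1.613, -0, 1.476, -0.119], TCP at [0.169, -0.602, 0.231] pointing down, gripper open.
Joint ranges: [-3.01, 3.01], [-1.01, 2.22], [0.06, 2.58], [-1.02, 4.17], [0.09, 2.62], [-3.14, 3.14]. Speed limits (rad/s): [2.57, 2.57, 3.14, 3.14, 3.14, 3.14].

INTERFACE

Orientations are given as a rotation vector (axis times angle).
In Python, from station import ctrl gives the robot as it stands. The module is installed in compiled form; this text tells all that it offers.
- The arm moves only by the tool drive_tool, never from a script. Its argument "steps" is a list of rows, each an object with "translation": the shift along the tool's x, y, z normalised to -1 to 1, where 1 is 4 cm, a list of three; "angular": the turn, a rotation vector about the tool's x, y, z normalised to -1 to 1, where 1 is 8 degrees, a list of three; "gripper": the opening, from 0 (shut) to 1 (fully open). In form: [{"translation": [dx, dy, dz], "angular": [wx, wy, wz], "gripper": gripper}, ...]. A call has 1 to 8 rows; each row shifts and turns the commanded pose from where the row before left it, along the tool's axes as they then stand; what a row does not reach is not made up. A row lasts 1/8 s, in which the tool goes at most 62.5 mm and 10.7 degrees, less where a joint would pass 70% of its speed; a pose out of reach is approached as far as the arm can. A call with a number of a shift or a turn outside -1 to 1 is refused whole. A call with a gripper value outside its range is refused whole. The fingers move at their own pace and stop on an object; "force" is the grip in N (left out, the last holds). Time passes only in rows, so rows that do not move let the fingers close. It gives the time, the measured TCP pose, the force, the opening and the grip force at its end, in the units of the state.
- ctrl.get_obs(): the state, without advancing time (a new reading comes with each control period).
- ctrl.get_image(name): name is "scene" or "top" or "wrist"; returns a dict with "color" (480x640x3 uint8, red, green, blue), "depth" (480x640 float32, m along the optical axis (not along the pixel's ray), 0 where there is no reading), "fx", "fy", "cx", "cy" (pixels), "R" (3x3) and "t" (3): a world point X has camera coordinates R X + t. Camera axes: x right, y down, z forward; pixel columns grow to the right and rows downward; lengths in m; the calibration is good to about 2 mm. A picture is of the moment at which its call begins.
- ctrl.finish_job(): hands the job in; it is judged then, once.
The state is a dict: "t": time; "q": joint angles; "dq": joint speeds; "effort": joint torques, N m; "tool_pos": TCP position; "tool_rot": TCP orientation; "contact_force": force on the tool from outside, world axes, zero at the start; "wrist_torque": the same for the moment, N m; "opening": finger opening in m; "grip_force": force on a finger pad.
Only numpy, scipy, OpenCV 4.12 (cv2) and the standard library are available. Lean on these libraries where they do the work, as an engineer would, in place of code of your own. Each camera call takes 0.05 s, during which the arm holds its last target. There are 200 camera calls.

TASK

The board in the carrier with the red grip has failed its test. Swing the keeper bar of the sloped board rack all the way open by its black ball knob, then draw the red-gripped carrier straight out from between its neighbours without disturbing them. Hang it by its eye on the peg of the steel stand and leave it hanging free, with the keeper still open and everything else where it was.

Things in the scene. Friction and masses are not known exactly. Their poses are not given: they have to be found in the camera images.
- red_carrier: black plate 118 wide x 88 high x 5 mm, a circuit board on its -y side (parts up to 30 mm from mid-plane); above it a neck 44 x 5 mm with the eye, then a red grip; 162 mm high, 0.2 kg. Origin: middle of the plate's lower edge; x along its width, y its normal, z up to the grip. At the start it stands on edge in a rack slot, z leaning 30 deg towards the robot: lean the tool alike
- red_carrier_grip (a point): centre of the red grip block, 44 (x) x 12 (y, pinch this) x 28 mm (z), at (0, -5, 148 mm) of the carrier. The neighbours' blocks leave 32 mm free on either side: open the fingers only part-way
- red_carrier_eye (a point): centre of the eye, an opening 24 wide (x) x 22 mm high (z), flat above, through the 5 mm neck along carrier y, at (0, -5, 108 mm) of the carrier
- carrier_a: a carrier with a blue grip, one of three that share the rack; same shape, size and frame as red_carrier. Leave it in its slot
- carrier_b: a carrier with a blue grip, one of three that share the rack; same shape, size and frame as red_carrier. Leave it in its slot
- carrier_c: a carrier with a blue grip, one of three that share the rack; same shape, size and frame as red_carrier. Leave it in its slot
- board_rack: fixed grey rack, four 7 mm slots across its y, at y = -56, -12, 32, 76 mm; the red carrier is in a middle one. Origin: on the table under it; x away from the robot, z up. Carriers slide out along (-0.5, 0, 0.866) of the rack: 70 mm frees one from the guides, 170 mm from its neighbours, whose grips reach 190 mm above the table
- keeper (a joint): angle of the keeper, a steel bail whose bar lies across all carriers' shoulders and bars them from coming out: 0 shut, 1.15 rad fully open at its stop. It turns about the rack's y axis through keeper_hinge; opening swings the knob towards the robot and down. Stiff enough to stay where left (0.7 N at the knob)
- keeper_hinge (a point): point on the keeper's hinge axis, in the plane of the knob, at the rack's +y (left) side, about 47 mm high
- keeper_knob (a point): centre of the black ball knob, 24 mm in diameter, at the end of the keeper's lever, 112 mm from keeper_hinge; shut, the lever leans 30 deg towards the robot, knob 147 mm high; open, 35 mm high. The lever is a 7 mm rod, straight under the ball for 36 mm: pads closing along the rack's y on the ball stay clear of it
- hook_stand: fixed steel stand that carries the peg: foot plate 85 x 110 x 8 mm, round 10 mm post at x = +50 mm, no higher than the peg's root (216 mm). The clamp fixture before it is 80 mm high, the drawer box 142 mm. Origin on the table under the middle of the peg; x points along the peg away from its free end, z up
- peg: the stand's peg: flat bar in a black rubber sleeve, 10 wide (y) x 6 high x 84 mm long, free end towards the robot. Origin: middle of the bar, 225 mm above the table; x runs along the bar from the free end (-42 mm) to the root at the post (+42 mm), sloping 12 deg down; y is level
- side_cutters: blue-handled side cutters lying beside the drawer box, 146 x 42 x 12 mm; bystander
- flux_bottle: small brown bottle, 33 x 34 x 102 mm, standing at the far left; bystander
- solder_reel: reel, 60 mm in diameter x 36 mm high, at the far left; bystander

How it is judged:
By the outcome, as a careful person would: the job done as asked, in the order asked, and still so for the second after the job is handed in, with the robot touching nothing.
It also fails if it takes over 61 s, if anything falls off the work surface, if the arm or the gripper's body presses on something with over 40 N, if the wrist force passes 120 N, or if a joint passes its speed limit or range.

## Working session

There is one attempt and no reset: what is moved stays moved. The work goes in short steps, Python scripts to look and compute and a tool call to move; the robot and the scene stay as the last step left them, time stands still between calls to the robot, and variables do not carry over. Pictures are saved under pics/ and viewed, at most 10 in all, crops included, and the job is handed in when it is done.

Besides the shell and the picture viewer there is one more tool, called after "Request:" by a JSON object that holds its "op" and its "data", one argument or row to a line. drive_tool: Moves the arm, as the interface text tells. Its arguments: {"type":"object","properties":{"steps":{"type":"array"},"force":{"type":"number"}},"required":["steps"]}

```bash
mkdir -p pics; cat > h.py <<'E'
import numpy as np, cv2
from scipy.spatial.transform import Rotation as Ro
from station import ctrl
def im(n,save=None):
    d=ctrl.get_image(n)
    if save: cv2.imwrite('pics/'+save+'.png',d['color'][:,:,::-1])
    return d
def pts(d):
    v,u=np.mgrid[0:480,0:640]; z=d['depth']
    P=np.stack([(u-d['cx'])/d['fx']*z,(v-d['cy'])/d['fy']*z,z],-1)
    return (P-d['t'])@d['R']   # R^T (P-t)
def st():
    o=ctrl.get_obs(); return o
def rel(target_p,target_R):
    """move from measured pose in tool axes: mm, deg"""
    o=st();R=Ro.from_rotvec(o['tool_rot']).as_matrix()
    return R.T@(np.array(target_p)-o['tool_pos'])/0.04, np.degrees(Ro.from_matrix(R.T@target_R).as_rotvec())/8
E
python3 - <<'E'
from h import *
o=st();print(o,ctrl.grip_point_offset)
a=im('scene','s0');b=im('top','t0')
for d in(a,b):print(d['fx'],d['cx'],d['cy'],-d['R'].T@d['t'],d['R'][2])
np.savez('d0.npz',sc=a['color'],sp=pts(a),tc=b['color'],tp=pts(b))
E
```

```text
{'t': 0.0, 'q': array([-1.41597000e+00,  5.33555182e-02,  1.61429484e+00,  1.18587008e-05,
        1.47594522e+00, -1.18986308e-01]), 'dq': array([ 0.0018647 ,  0.00180268, -0.00026215, -0.00110946, -0.00017193,
       -0.00024264]), 'effort': array([ 6.18452559e-04, -3.93681693e+01, -3.70175707e+01, -5.59476621e-05,
        7.15182090e-03,  7.80122036e-06]), 'tool_pos': array([ 0.16891994, -0.6011087 ,  0.23006332]), 'tool_rot': array([-3.11021281e+00, -4.28486440e-01,  3.78135492e-05]), 'contact_force': array([-0.13638905, -0.21748583, -0.18387621]), 'wrist_torque': array([ 0.04346754,  0.03870991, -0.06432647]), 'grip_force': 0.0, 'opening': 0.0852497159243623} 0.0187
523.7903687680672 317.5896897234974 235.72072245192197 [ 0.59184736 -0.45438613  0.89155681] [-0.03550095  0.54469092 -0.83788513]
621.0961147519793 313.83302140987 241.9570063504129 [ 0.33063642 -0.00464817  1.24297137] [ 0.19874871  0.02120902 -0.97982097]
```

View pics/s0.png

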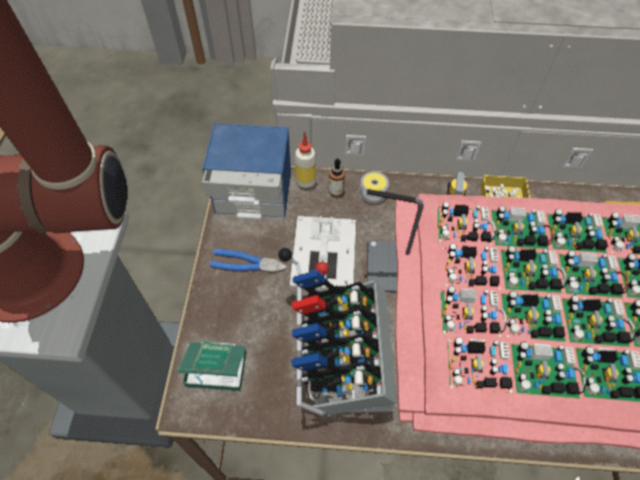

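View pics/t0.png

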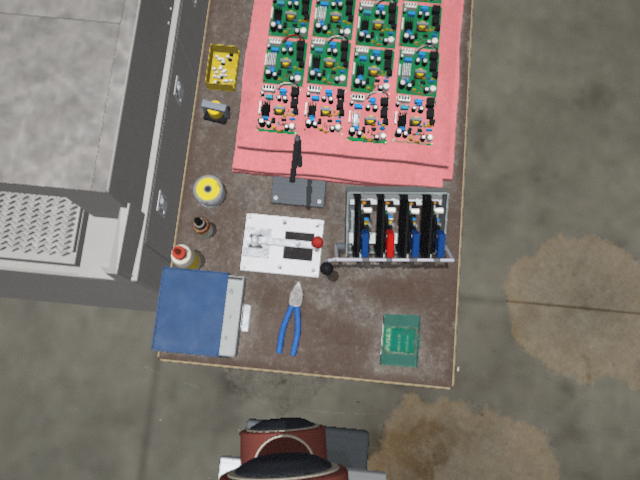

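The scene view shows the red grip at (310,304), the blue grips at (312,280), (310,332) and (310,362), the knob at (285,254), and the peg from (368,192) to (420,203). The top view shows the red grip at (390,244), the knob at (327,268), and the peg near (297,150).

```bash
python3 - <<'E'
from h import *
D=np.load('d0.npz')
for k in'st':
    c=D[k+'c'];P=D[k+'p'];hsv=cv2.cvtColor(c,cv2.COLOR_RGB2HSV);H,S,V=cv2.split(hsv)
    z=P[...,2]
    for n,m in dict(red=((H<8)|(H>172))&(S>170)&(V>80),blue=(H>105)&(H<125)&(S>150)&(V>40),dark=(V<45)).items():
        m=m&(P[...,0]>.3)&(P[...,0]<1.1)&(abs(P[...,1])<.5)
        if n!='dark': m=m&(z>.13)&(z<.22)
        else: m=m&(z>.1)&(z<.26)
        N,L,s,cc=cv2.connectedComponentsWithStats(m.astype(np.uint8))
        for i in range(1,N):
            if s[i,4]<25: continue
            q=P[L==i]
            mu=q.mean(0);w,vv=np.linalg.eigh(np.cov(q.T))
            print(k,n,s[i],'med',np.median(q,0).round(4),'lo',np.percentile(q,3,0).round(3),'hi',np.percentile(q,97,0).round(3),'ax',vv[:,2].round(2),np.sqrt(w).round(4))
    # grey rack & post
E
```

```text
s red [292 296  34  18 387] med [ 0.5583 -0.1185  0.186 ] lo [ 0.535 -0.122  0.164] hi [ 0.58 -0.11  0.2 ] ax [-0.95 -0.11 -0.3 ] [0.0032 0.0097 0.013 ]
s blue [294 271  31  17 291] med [ 0.5548 -0.0753  0.1857] lo [ 0.534 -0.078  0.164] hi [ 0.575 -0.069  0.2  ] ax [-0.91 -0.1  -0.41] [0.0022 0.0096 0.0119]
s blue [293 323  33  18 349] med [ 0.5632 -0.1621  0.1877] lo [ 0.541 -0.166  0.165] hi [ 0.583 -0.153  0.2  ] ax [-0.93 -0.14 -0.33] [0.003  0.0092 0.0125]
s blue [292 353  35  17 371] med [ 0.5667 -0.2051  0.1884] lo [ 0.544 -0.209  0.168] hi [ 0.587 -0.197  0.2  ] ax [-0.95 -0.13 -0.27] [0.0031 0.0087 0.0127]
s dark [455 206  12   7  67] med [0.8202 0.136  0.1044] lo [0.81  0.131 0.101] hi [0.829 0.144 0.108] ax [-1.   -0.02 -0.02] [0.0022 0.0037 0.006 ]
s dark [567 214  15   7  77] med [1.0266 0.1355 0.1033] lo [1.016 0.131 0.1  ] hi [1.037 0.143 0.107] ax [-0.99 -0.1  -0.02] [0.0019 0.0037 0.0069]
s dark [463 247  12   9  71] med [0.8275 0.0459 0.1046] lo [0.818 0.041 0.1  ] hi [0.836 0.053 0.107] ax [-1.    0.02  0.05] [0.002  0.0038 0.0058]
s dark [279 250  12  11  77] med
[... 2710 characters left out ...]
0.103] hi [ 0.654 -0.051  0.168] ax [-0.97 -0.1  -0.21] [0.0026 0.0176 0.0304]
t dark [377 194  15  63 361] med [ 0.6029 -0.1026  0.1273] lo [ 0.555 -0.11   0.105] hi [ 0.658 -0.094  0.16 ] ax [-0.98 -0.12 -0.17] [0.0027 0.0158 0.0297]
t dark [400 195  16  63 438] med [ 0.6048 -0.1461  0.1265] lo [ 0.559 -0.154  0.101] hi [ 0.661 -0.138  0.157] ax [-0.98 -0.13 -0.13] [0.0022 0.0163 0.03  ]
t dark [423 195  17  63 508] med [ 0.6067 -0.19    0.1269] lo [ 0.563 -0.198  0.103] hi [ 0.665 -0.182  0.16 ] ax [-0.99 -0.14 -0.07] [0.0023 0.0165 0.03  ]
t dark [321 263  12  12  90] med [ 0.5064 -0.0081  0.1501] lo [ 0.498 -0.018  0.141] hi [0.516 0.002 0.154] ax [0.21 0.94 0.27] [0.0028 0.0059 0.0061]
```

```bash
python3 - <<'E'
from h import *
D=np.load('d0.npz')
a=D['sc'][150:430,190:440];b=D['tc'][110:290,240:470]
cv2.imwrite('pics/crop.png',np.hstack([cv2.resize(a,(400,448),interpolation=cv2.INTER_CUBIC),cv2.resize(np.pad(b,((0,78),(0,0),(0,0))),(400,448),interpolation=cv2.INTER_CUBIC)])[:,:,::-1])
E
```

```text
(no output)
```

View pics/crop.png

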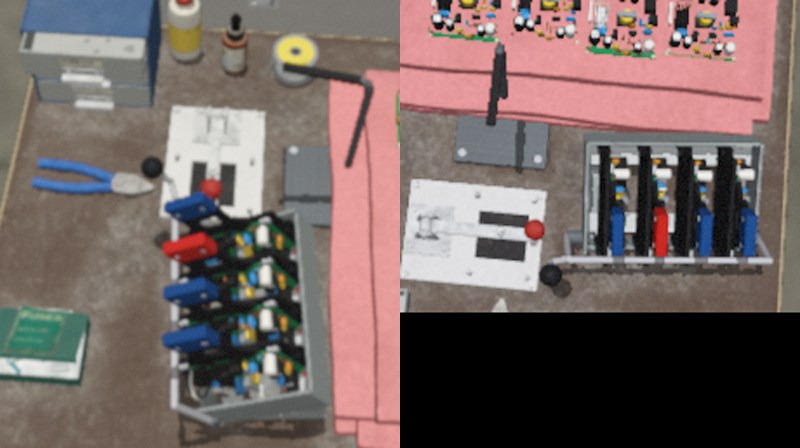

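The crop confirms the layout. The rack is yawed about +5°, the knob sits off its front-left corner, and the peg points back to the robot with its free end high.

```bash
python3 - <<'E'
from h import *
D=np.load('d0.npz')
yaw=np.radians(5);rx=np.array([np.cos(yaw),np.sin(yaw),0]);ry=np.array([-np.sin(yaw),np.cos(yaw),0]);ez=np.array([0,0,1.])
cx=.866*rx+.5*ez;cz=-.5*rx+.866*ez
for k in'st':
    c=D[k+'c'];P=D[k+'p'];H,S,V=cv2.split(cv2.cvtColor(c,cv2.COLOR_RGB2HSV))
    m=((H<8)|(H>172))&(S>150)&(V>60)&(P[...,2]>.14)&(P[...,2]<.23)&(P[...,0]<.62)&(P[...,1]<0)
    q=P[m]
    for n,a in(('cx',cx),('y',ry),('cz',cz)): s=q@a;print(k,n,np.percentile(s,[1,5,50,95,99]).round(4))
    m=(P[...,2]>.19)&(P[...,2]<.27)&(P[...,0]>.55)&(P[...,0]<.9)&(P[...,1]>-.03)&(P[...,1]<.25)
    q=P[m];vs,us=np.nonzero(m);print(k,'peg',len(q),us.min(),us.max(),vs.min(),vs.max())
    mu=np.median(q,0);w,vv=np.linalg.eigh(np.cov(q.T));d=vv[:,2]*np.sign(vv[0,2]);print(mu,d,np.degrees(np.arctan2(d[1],d[0])),np.degrees(np.arcsin(d[2])))
    s=(q-mu)@d
    for lo in np.arange(-.06,.07,.01):
        t=q[(s>=lo)&(s<lo+.01)]
        if len(t):print(round(lo,2),len(t),np.median(t,0).round(4),t[:,1].min().round(3),t[:,1].max().round(3),t[:,2].max().round(3))
# cutters
P=D['tp'];c=D['tc'];q=P[278:300,285:305];print('cutter jaw',q[6,11],q[2,11],q[15,11])
V=c.max(2);print('peg pix V',c[145:175:5,296])
E
```

```text
s cx [0.2079 0.5421 0.565  0.5825 0.5833]
s y [-0.1693 -0.1691 -0.1665 -0.1584 -0.0488]
s cz [-0.1398 -0.133  -0.1083 -0.1027  0.1   ]
s peg 424 366 423 188 213
[0.68625872 0.06117925 0.22552455] [ 0.95456535 -0.01624509 -0.29755856] -0.9749831804581839 -17.311023294654408
-0.06 13 [0.6358 0.0631 0.2363] 0.06 0.068 0.239
-0.05 39 [0.6423 0.0613 0.2352] 0.057 0.068 0.238
-0.04 40 [0.652  0.0611 0.233 ] 0.058 0.067 0.236
-0.03 42 [0.6617 0.0619 0.2309] 0.058 0.07 0.234
-0.02 42 [0.6714 0.0618 0.229 ] 0.057 0.068 0.232
-0.01 35 [0.6813 0.0614 0.2265] 0.058 0.068 0.23
0.0 41 [0.6909 0.0621 0.2248] 0.058 0.069 0.228
0.01 41 [0.7009 0.0617 0.2228] 0.058 0.069 0.225
0.02 43 [0.7116 0.0612 0.2203] 0.057 0.068 0.224
0.03 36 [0.7209 0.0603 0.2177] 0.058 0.066 0.223
0.04 51 [0.7259 0.0603 0.2013] 0.058 0.066 0.217
0.05 1 [0.73   0.0615 0.1925] 0.062 0.062 0.193
t cx [0.5408 0.5441 0.5646 0.5834 0.5842]
t y [-0.1671 -0.1661 -0.1602 -0.1551 -0.1547]
t cz [-0.1312 -0.1267 -0.1073 -0.1037 -0.1021]
t peg 280 289 300 134 181
[0.68077362 0.06529754 0.22652233] [ 9.76749829e-01  6.73630273e-04 -2.14381242e-01] 0.03951489348851172 -12.37922868253834
-0.05 21 [0.638  0.0658 0.2347] 0.061 0.07 0.237
-0.04 33 [0.6471 0.0651 0.2337] 0.061 0.07 0.236
-0.03 28 [0.6567 0.0654 0.2314] 0.061 0.07 0.234
-0.02 29 [0.666  0.0643 0.2295] 0.06 0.07 0.233
-0.01 29 [0.6758 0.0663 0.2275] 0.061 0.07 0.232
0.0 31 [0.6854 0.0648 0.226 ] 0.06 0.07 0.229
0.01 29 [0.6958 0.0657 0.2233] 0.061 0.071 0.227
0.02 29 [0.7052 0.0652 0.2211] 0.061 0.071 0.224
0.03 31 [0.7152 0.0658 0.2204] 0.06 0.07 0.223
0.04 17 [0.7231 0.065  0.2161] 0.061 0.07 0.222
0.05 3 [0.7273 0.0607 0.1947] 0.061 0.068 0.212
cutter jaw [0.4918808  0.04918848 0.01048671] [ 0.50146391  0.05052175 -0.00094896] [0.47410826 0.04740297 0.00893677]
peg pix V [[ 52  52  52]
 [ 55  53  58]
 [ 52  50  54]
 [ 47  46  49]
 [ 55  55  55]
 [205 132 132]]
```

Request:
{"op": "drive_tool", "data": {
  "steps": [
    {"translation": [0.62,-0.75,-0.3],"angular": [0,0,0],"gripper": 0.55},
    {"translation": [0.62,-0.75,-0.3],"angular": [0,0,0],"gripper": 0.55},
    {"translation": [0.62,-0.75,-0.3],"angular": [0,0,0],"gripper": 0.55},
    {"translation": [0.62,-0.75,-0.3],"angular": [0,0,0],"gripper": 0.55},
    {"translation": [0.62,-0.75,-0.3],"angular": [0,0,0],"gripper": 0.55},
    {"translation": [0.62,-0.75,-0.3],"angular": [0,0,0],"gripper": 0.55},
    {"translation": [0.62,-0.75,-0.3],"angular": [0,0,0],"gripper": 0.55},
    {"translation": [0.62,-0.75,-0.3],"angular": [0,0,0],"gripper": 0.55}
  ]
}}

```text
t: 1.1
tool_pos: [0.2953, -0.3156, 0.3272]
tool_rot: [-3.112, -0.428, 0.0]
contact_force: [1.3, -1.1, 0.1]
opening: 0.0467
grip_force: 0.0
```

Request:
{"op": "drive_tool", "data": {
  "steps": [
    {"translation": [0.62,-0.75,0],"angular": [0,0,0],"gripper": 0.55},
    {"translation": [0.62,-0.75,0],"angular": [0,0,0],"gripper": 0.55},
    {"translation": [0.62,-0.75,0],"angular": [0,0,0],"gripper": 0.55},
    {"translation": [0.62,-0.75,0],"angular": [0,0,0],"gripper": 0.55},
    {"translation": [0.62,-0.75,0],"angular": [0,0,0],"gripper": 0.55},
    {"translation": [0.62,-0.75,0],"angular": [0,0,0],"gripper": 0.55},
    {"translation": [0.62,-0.75,0],"angular": [0,0,0],"gripper": 0.55},
    {"translation": [0.62,-0.75,0],"angular": [0,0,0],"gripper": 0.55}
  ]
}}

```text
t: 2.1
tool_pos: [0.4214, -0.031, 0.3269]
tool_rot: [-3.112, -0.429, 0.001]
contact_force: [-0.2, 0.1, -0.0]
opening: 0.0471
grip_force: 0.0
```

Request:
{"op": "drive_tool", "data": {
  "steps": [
    {"translation": [0,0,0],"angular": [0,0,-1],"gripper": 0.55},
    {"translation": [0,0,0],"angular": [0,0,-1],"gripper": 0.55},
    {"translation": [0,0,0],"angular": [0,0,-1],"gripper": 0.55},
    {"translation": [0,0,0],"angular": [0,0,-1],"gripper": 0.55},
    {"translation": [0,0,0],"angular": [0,0,-1],"gripper": 0.55},
    {"translation": [0,0,0],"angular": [0,0,-1],"gripper": 0.55},
    {"translation": [0,0,0],"angular": [0,0,-1],"gripper": 0.55},
    {"translation": [0,0,0],"angular": [0,0,-1],"gripper": 0.55}
  ]
}}

```text
t: 3.1
tool_pos: [0.421, -0.0322, 0.3268]
tool_rot: [-2.407, -2.018, 0.001]
contact_force: [-0.5, -0.2, 0.0]
opening: 0.0473
grip_force: 0.0
```

```bash
cat >> h.py <<'E'
yaw=np.radians(5);rx=np.array([np.cos(yaw),np.sin(yaw),0]);ry=np.array([-np.sin(yaw),np.cos(yaw),0]);ez=np.array([0,0,1.])
cx=.866*rx+.5*ez;cz=-.5*rx+.866*ez
RL=np.column_stack([-cx,ry,-cz])  # leaned tool: z down-and-away, y=+rack y
def show(gp,R):
    """gp: wanted grasp point; prints tool-axis shift & turn in units, from measured pose"""
    t,a=rel(np.array(gp)+ctrl.grip_point_offset*R[:,2],R); o=st()
    print('t',o['t'].round(2),'q',o['q'].round(2),'tcp',o['tool_pos'].round(4),'F',o['contact_force'].round(1),'op',o['opening'].round(4),'gf',o['grip_force']);print('shift',t.round(2),'turn',a.round(2), 'shift in final axes',(R.T@Ro.from_rotvec(o['tool_rot']).as_matrix()@t).round(2))
E
python3 -c "
from h import *
print(np.linalg.det(RL));show(np.array([.508,-.0095,.145])+.06*cz,RL)"
```

```text
0.999956Traceback (most recent call last):
  File "<string>", line 3, in <module>
    print(np.linalg.det(RL));show(np.array([.508,-.0095,.145])+.06*cz,RL)
                             ~~~~^^^^^^^^^^^^^^^^^^^^^^^^^^^^^^^^^^^^^^^^
  File "h.py", line 24, in show
    print('t',o['t'].round(2),'q',o['q'].round(2),'tcp',o['tool_pos'].round(4),'F',o['contact_force'].round(1),'op',o['opening'].round(4),'gf',o['grip_force']);print('shift',t.round(2),'turn',a.round(2), 'shift in final axes',(R.T@Ro.from_rotvec(o['tool_rot']).as_matrix()@t).round(2))
              ^^^^^^^^^^^^
AttributeError: 'float' object has no attribute 'round'
```

Request:
{"op": "drive_tool", "data": {
  "steps": [
    {"translation": [0,0,0],"angular": [0,0,-1],"gripper": 0.55},
    {"translation": [0,0,0],"angular": [0,0,-1],"gripper": 0.55},
    {"translation": [0,0,0],"angular": [0,0,-1],"gripper": 0.55},
    {"translation": [0,0,0],"angular": [0,0,-1],"gripper": 0.55},
    {"translation": [0,0,0],"angular": [0,0,-1],"gripper": 0.55},
    {"translation": [0,0,0],"angular": [0,0,-1],"gripper": 0.55},
    {"translation": [0,0,0],"angular": [0,0,-1],"gripper": 0.55},
    {"translation": [0,0,0],"angular": [0,0,-1],"gripper": 0.55}
  ]
}}

```text
t: 4.1
tool_pos: [0.421, -0.0322, 0.3267]
tool_rot: [-0.972, -2.987, 0.0]
contact_force: [-0.2, 0.3, -0.9]
opening: 0.0471
grip_force: 0.0
```

Request:
{"op": "drive_tool", "data": {
  "steps": [
    {"translation": [0,0,0],"angular": [0,0,-1],"gripper": 0.55},
    {"translation": [0,0,0],"angular": [0,0,-1],"gripper": 0.55},
    {"translation": [0,0,0],"angular": [0,0,-1],"gripper": 0.55},
    {"translation": [0,0,0],"angular": [0,0,-1],"gripper": 0.55},
    {"translation": [0,0,0],"angular": [0,0,-1],"gripper": 0.55},
    {"translation": [0,0,0],"angular": [0,-1,0],"gripper": 0.55},
    {"translation": [0,0,0],"angular": [0,-1,0],"gripper": 0.55},
    {"translation": [0,0,0],"angular": [0,-1,0],"gripper": 0.55}
  ]
}}

```text
t: 5.1
tool_pos: [0.4213, -0.0321, 0.3273]
tool_rot: [-0.088, 2.717, 0.019]
contact_force: [0.1, 1.4, -0.2]
opening: 0.0474
grip_force: 0.0
```

```bash
sed -i "s/o\['t'\].round(2)/round(o['t'],2)/; s/o\['opening'\].round(4)/round(o['opening'],4)/" h.py
python3 -c "
from h import *
show(np.array([.508,-.0095,.145])+.06*cz,RL)"
```

```text
t 5.1 q [-0.37 -0.83  2.15  0.18  1.43 -2.  ] tcp [ 0.4213 -0.0321  0.3273] F [ 0.1  1.4 -0.2] op 0.0474 gf 0.0
shift [-0.03  0.41  4.03] turn [-0.07 -0.72 -0.14] shift in final axes [0.36 0.37 4.02]
```

Request:
{"op": "drive_tool", "data": {
  "steps": [
    {"translation": [0,0,0],"angular": [-0.07,-0.72,-0.14],"gripper": 0.55},
    {"translation": [0.09,0.09,1],"angular": [0,0,0],"gripper": 0.55},
    {"translation": [0.09,0.09,1],"angular": [0,0,0],"gripper": 0.55},
    {"translation": [0.09,0.09,1],"angular": [0,0,0],"gripper": 0.55},
    {"translation": [0.09,0.09,0.9],"angular": [0,0,0],"gripper": 0.55},
    {"translation": [0,0,0],"angular": [0,0,0],"gripper": 0.55}
  ]
}}

```text
t: 5.85
tool_pos: [0.4827, -0.0114, 0.1801]
tool_rot: [-0.114, 2.628, 0.034]
contact_force: [0.2, 0.4, 0.2]
opening: 0.0469
grip_force: 0.0
```

```bash
python3 - <<'E'
from h import *
show(np.array([.508,-.0095,.145]),RL)
d=im('wrist','w1');P=pts(d);np.savez('w1.npz',c=d['color'],p=P)
V=d['color'].max(2);m=(V<50)&(P[...,2]>.12)&(P[...,2]<.17)&(np.linalg.norm(P[...,:2]-[.508,-.0095],axis=-1)<.04)
q=P[m];print(len(q))
if len(q)>20:
    A=np.c_[2*q,np.ones(len(q))];s=np.linalg.lstsq(A,(q**2).sum(1),rcond=None)[0];print(s[:3],np.sqrt(s[3]+s[:3]@s[:3]),np.percentile(q,[2,50,98],axis=0))
    v,u=np.nonzero(m);print(u.min(),u.max(),v.min(),v.max())
E
```

```text
t 5.85 q [-0.28 -0.65  2.32  0.21  1.01 -2.01] tcp [ 0.4827 -0.0114  0.1801] F [0.2 0.4 0.2] op 0.0469 gf 0.0
shift [-0.13 -0.01  1.54] turn [ 0.02 -0.09 -0.01] shift in final axes [-0.11 -0.01  1.54]
1050
[ 0.50978273 -0.00818873  0.14199725] 0.011372800027479719 [[ 0.49836981 -0.01850557  0.13631703]
 [ 0.50194481 -0.00941112  0.14610334]
 [ 0.51096229  0.00146107  0.15323549]]
299 338 257 296
```

View pics/w1.png

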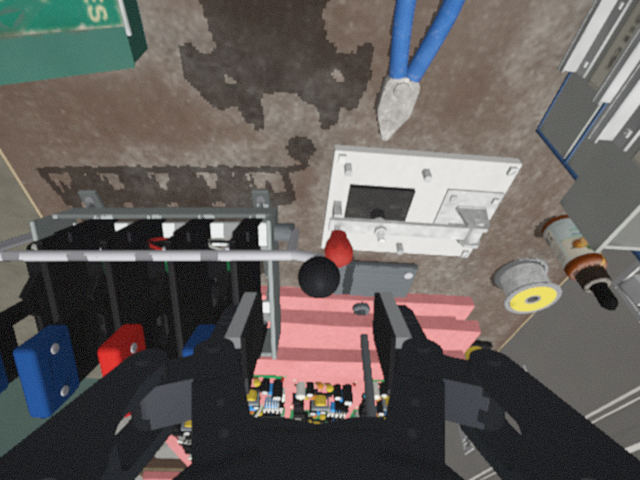

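The wrist view shows the ball at (319,277), centred between the fingers. I'll go in and grip it.

Request:
{"op": "drive_tool", "data": {
  "steps": [
    {"translation": [-0.05,0,0.6],"angular": [0,-0.09,0],"gripper": 0.55},
    {"translation": [-0.05,0.02,0.6],"angular": [0,0,0],"gripper": 0.55},
    {"translation": [0,0,0.4],"angular": [0,0,0],"gripper": 0.55},
    {"translation": [0,0,0],"angular": [0,0,0],"gripper": 0.1},
    {"translation": [0,0,0],"angular": [0,0,0],"gripper": 0.1},
    {"translation": [0,0,0],"angular": [0,0,0],"gripper": 0.1},
    {"translation": [0,0,0],"angular": [0,0,0],"gripper": 0.1}
  ],
  "force": 20
}}

```text
t: 6.78
tool_pos: [0.5202, -0.0076, 0.133]
tool_rot: [-0.112, 2.606, 0.034]
contact_force: [0.6, 4.7, -2.7]
opening: 0.0219
grip_force: 19.7
```

```bash
python3 - <<'E'
from h import *
o=st();R=Ro.from_rotvec(o['tool_rot']).as_matrix()
gp=o['tool_pos']-ctrl.grip_point_offset*R[:,2];print(gp,o['contact_force'])
# arc, keep orientation: knob rel hinge = .112*(-sin a rx + cos a ez)
as_=np.radians(30)+np.linspace(0,1.15,13)
k=np.array([.112*(-np.sin(a)*rx+np.cos(a)*ez) for a in as_])
print((np.diff(k,axis=0)@R/.04).round(2)); show(gp,RL)
E
```

```text
[ 0.51068315 -0.00849451  0.14910096] [ 0.57268264  4.68302742 -2.70684777]
[[ 0.27 -0.    0.01]
 [ 0.27 -0.    0.04]
 [ 0.26 -0.    0.06]
 [ 0.25 -0.    0.09]
 [ 0.24 -0.    0.11]
 [ 0.23 -0.    0.13]
 [ 0.22 -0.    0.15]
 [ 0.2  -0.    0.17]
 [ 0.19 -0.    0.19]
 [ 0.17 -0.    0.21]
 [ 0.15 -0.    0.23]
 [ 0.12 -0.    0.24]]
t 6.78 q [-0.25 -0.48  2.3   0.23  0.83 -2.02] tcp [ 0.5202 -0.0076  0.133 ] F [ 0.6  4.7 -2.7] op 0.0219 gf 19.712249636650085
shift [ 0. -0. -0.] turn [ 0.01  0.07 -0.01] shift in final axes [ 0. -0.  0.]
```

Request:
{"op": "drive_tool", "data": {
  "steps": [
    {"translation": [0.27,0,0.01],"angular": [0,0,0],"gripper": 0.1},
    {"translation": [0.27,0,0.04],"angular": [0,0,0],"gripper": 0.1},
    {"translation": [0.26,0,0.06],"angular": [0,0,0],"gripper": 0.1},
    {"translation": [0.25,0,0.09],"angular": [0,0,0],"gripper": 0.1},
    {"translation": [0.24,0,0.11],"angular": [0,0,0],"gripper": 0.1},
    {"translation": [0.23,0,0.13],"angular": [0,0,0],"gripper": 0.1}
  ]
}}

```text
t: 7.52
tool_pos: [0.4773, -0.0114, 0.0875]
tool_rot: [-0.112, 2.605, 0.034]
contact_force: [0.7, 6.8, -0.3]
opening: 0.0224
grip_force: 20.8
```

```bash
python3 - <<'E'
from h import *
k=np.array([.5098,-.0085,.1425]);h=k+.112*(.5*rx-.866*ez);a=np.radians(30)+.575
k2=h+.112*(-np.sin(a)*rx+np.cos(a)*ez);print(k2);show(k2,RL)
E
```

```text
[ 0.46622252 -0.01231254  0.09645058]
t 7.53 q [-0.29 -0.56  2.43  0.27  0.79 -2.1 ] tcp [ 0.4773 -0.0114  0.0875] F [ 0.7  6.8 -0.3] op 0.0224 gf 20.774816572666168
shift [0.13 0.   0.13] turn [ 0.01  0.08 -0.01] shift in final axes [0.13 0.   0.13]
```

Request:
{"op": "drive_tool", "data": {
  "steps": [
    {"translation": [0.22,0,0.15],"angular": [0,0,0],"gripper": 0.1},
    {"translation": [0.2,0,0.17],"angular": [0,0,0],"gripper": 0.1},
    {"translation": [0.19,0,0.19],"angular": [0,0,0],"gripper": 0.1},
    {"translation": [0.17,0,0.21],"angular": [0,0,0],"gripper": 0.1},
    {"translation": [0.15,0,0.23],"angular": [0,0,0],"gripper": 0.1},
    {"translation": [0.12,0,0.24],"angular": [0,0,0],"gripper": 0.1},
    {"translation": [0,0,0],"angular": [0,0,0],"gripper": 0.1}
  ]
}}

```text
t: 8.4
tool_pos: [0.4651, -0.0125, 0.0243]
tool_rot: [-0.112, 2.607, 0.034]
contact_force: [-0.7, 5.7, -0.6]
opening: 0.0223
grip_force: 21.2
```

```bash
python3 - <<'E'
from h import *
k=np.array([.5098,-.0085,.1425]);h=k+.112*(.5*rx-.866*ez);a=np.radians(30)+1.15
k2=h+.112*(-np.sin(a)*rx+np.cos(a)*ez);print(k2);show(k2,RL)
print(k2,rel(k2,RL))
E
```

```text
[ 0.45460215 -0.01332919  0.0340144 ]
t 8.4 q [-0.31 -0.46  2.49  0.34  0.64 -2.19] tcp [ 0.4651 -0.0125  0.0243] F [-0.7  5.7 -0.6] op 0.0223 gf 21.167694926261902
shift [0.11 0.   0.12] turn [ 0.01  0.07 -0.01] shift in final axes [0.11 0.   0.12]
[ 0.45460215 -0.01332919  0.0340144 ] (array([ 0.10380907,  0.00247738, -0.34394521]), array([ 0.01269597,  0.06613695, -0.01182917]))
```

Request:
{"op": "drive_tool", "data": {
  "steps": [
    {"translation": [0.05,0,0.09],"angular": [0,0,0],"gripper": 0.1},
    {"translation": [0,0,0],"angular": [0,0,0],"gripper": 0.1}
  ]
}}

```text
t: 8.65
tool_pos: [0.4664, -0.0124, 0.0223]
tool_rot: [-0.113, 2.605, 0.035]
contact_force: [-12.7, 8.6, 15.7]
opening: 0.0224
grip_force: 22.8
```

Request:
{"op": "drive_tool", "data": {
  "steps": [
    {"translation": [0.05,0,0.09],"angular": [0,0,0],"gripper": 0.1},
    {"translation": [0,0,0],"angular": [0,0,0],"gripper": 0.1}
  ]
}}

```text
t: 8.9
tool_pos: [0.468, -0.0124, 0.0197]
tool_rot: [-0.112, 2.601, 0.035]
contact_force: [-6.5, 12.6, 13.9]
opening: 0.0226
grip_force: 23.7
```

Request:
{"op": "drive_tool", "data": {
  "steps": [
    {"translation": [0,0,0],"angular": [0,0,0],"gripper": 0.5},
    {"translation": [0,0,0],"angular": [0,0,0],"gripper": 0.5},
    {"translation": [0,0,0],"angular": [0,0,0],"gripper": 0.5},
    {"translation": [0,0,-0.8],"angular": [0,0,0],"gripper": 0.5},
    {"translation": [0,0,-1],"angular": [0,0,0],"gripper": 0.5},
    {"translation": [0,0,-1],"angular": [0,0,0],"gripper": 0.5},
    {"translation": [0,0,-1],"angular": [0,0,0],"gripper": 0.5},
    {"translation": [0,0,-1],"angular": [0,0,0],"gripper": 0.5}
  ]
}}

```text
t: 9.9
tool_pos: [0.3978, -0.0264, 0.127]
tool_rot: [-0.114, 2.606, 0.037]
contact_force: [0.2, -0.2, -0.4]
opening: 0.0429
grip_force: 0.0
```

```bash
python3 - <<'E'
from h import *
show(np.array([.5576,-.1133,.1805])+.10*cz,RL)
d=im('scene','s1');P=pts(d);c=d['color'];V=c.max(2)
m=(V<50)&(P[...,2]<.07)&(P[...,2]>.02)&(np.linalg.norm(P[...,:2]-[.455,-.013],axis=-1)<.03)
q=P[m];print(len(q),np.median(q,0) if len(q) else 0)
cv2.imwrite('pics/s1c.png',cv2.resize(c[180:430,180:440],None,fx=2,fy=2)[:,:,::-1])
E
```

```text
t 9.9 q [-0.44 -1.01  2.58  0.3   1.12 -2.17] tcp [ 0.3978 -0.0264  0.127 ] F [ 0.2 -0.2 -0.4] op 0.0429 gf 0.0
shift [-3.97 -2.5  -1.27] turn [ 0.03  0.07 -0.01] shift in final axes [-3.95 -2.51 -1.3 ]
75 [ 0.45757829 -0.01905838  0.04475817]
```

View pics/s1c.png

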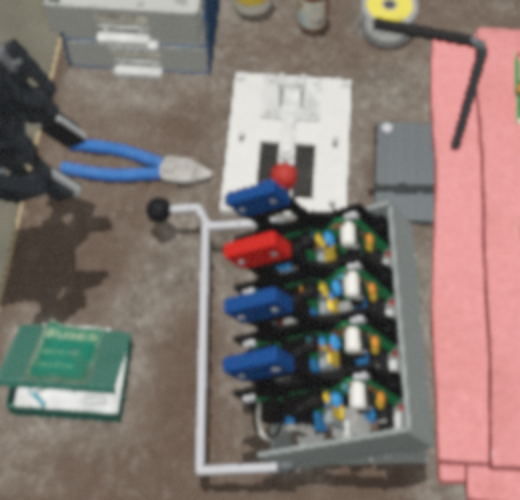

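The view shows the keeper bar swung fully towards the robot, with the knob at crop (157,210) and all carriers in place.

Request:
{"op": "drive_tool", "data": {
  "steps": [
    {"translation": [-1,0,-0.33],"angular": [0,0,0],"gripper": 0.36},
    {"translation": [-1,0,-0.33],"angular": [0,0.07,0],"gripper": 0.36},
    {"translation": [-1,-0.3,-0.33],"angular": [0,0,0],"gripper": 0.36},
    {"translation": [-0.95,-0.7,-0.31],"angular": [0,0,0],"gripper": 0.36},
    {"translation": [0,-0.8,0],"angular": [0,0,0],"gripper": 0.36},
    {"translation": [0,-0.7,0],"angular": [0,0,0],"gripper": 0.36},
    {"translation": [0,0,0],"angular": [0,0,0],"gripper": 0.36}
  ]
}}

```text
t: 10.82
tool_pos: [0.5165, -0.1177, 0.2505]
tool_rot: [-0.111, 2.617, 0.037]
contact_force: [0.6, 0.3, -0.1]
opening: 0.0309
grip_force: 0.0
```

```bash
python3 - <<'E'
from h import *
d=im('wrist','w2');P=pts(d);c=d['color'];H,S,V=cv2.split(cv2.cvtColor(c,cv2.COLOR_RGB2HSV))
near=(P[...,2]>.14)&(P[...,2]<.23)&(P[...,1]<0)&(P[...,0]<.62)
for n,m in(('red',((H<8)|(H>172))&(S>150)&(V>60)),('blue',(H>105)&(H<125)&(S>150)&(V>40))):
    N,L,s,cc=cv2.connectedComponentsWithStats((m&near).astype(np.uint8))
    for i in range(1,N):
        if s[i,4]<200: continue
        q=P[L==i];print(n,cc[i].round(),[np.percentile(q@a,[2,50,98]).round(4) for a in(cx,ry,cz)])
R=Ro.from_rotvec(st()['tool_rot']).as_matrix();g=st()['tool_pos']-.0187*R[:,2];print('gp in carrier axes',g@cx,g@ry,g@cz)
show(np.array([.5576,-.1133,.1805]),RL)
E
```

```text
red [317. 247.] [array([0.54  , 0.557 , 0.5816]), array([-0.168 , -0.1623, -0.1572]), array([-0.13  , -0.1067, -0.1052])]
blue [181. 248.] [array([0.5403, 0.5592, 0.581 ]), array([-0.2546, -0.2467, -0.244 ]), array([-0.1312, -0.1074, -0.1054])]
blue [248. 247.] [array([0.5403, 0.5581, 0.5804]), array([-0.2117, -0.2048, -0.2002]), array([-0.13  , -0.1069, -0.1053])]
blue [385. 246.] [array([0.5402, 0.5577, 0.5807]), array([-0.1246, -0.1201, -0.1141]), array([-0.1287, -0.1068, -0.1054])]
gp in carrier axes 0.5618537564340281 -0.16137098974332859 -0.016534365893932843
t 10.88 q [-0.52 -0.53  2.13  0.33  1.12 -2.26] tcp [ 0.5163 -0.1167  0.2504] F [ 0.7  0.8 -0.5] op 0.0309 gf 0.0
shift [-0.02 -0.02  2.5 ] turn [ 0.03 -0.01 -0.02] shift in final axes [-0.02 -0.    2.5 ]
```

View pics/w2.png

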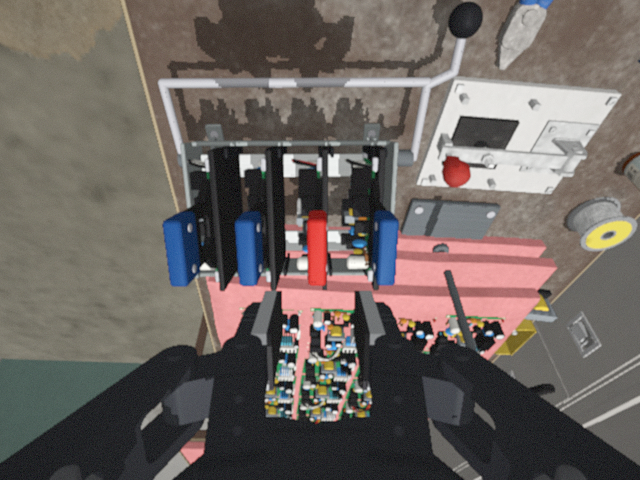

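The wrist view shows the red grip at (317,247), centred between the part-open fingers, with blue neighbours at (248,247) and (385,246). I'll descend and grip it.

Request:
{"op": "drive_tool", "data": {
  "steps": [
    {"translation": [0,-0.03,0.5],"angular": [0,0,0],"gripper": 0.36},
    {"translation": [0,0,0.5],"angular": [0,0,0],"gripper": 0.36},
    {"translation": [0,0,0.5],"angular": [0,0,0],"gripper": 0.36},
    {"translation": [0,0,0.5],"angular": [0,0,0],"gripper": 0.36},
    {"translation": [0,0,0.46],"angular": [0,0,0],"gripper": 0.36},
    {"translation": [0,0,0],"angular": [0,0,0],"gripper": 0.36}
  ]
}}

```text
t: 11.62
tool_pos: [0.5647, -0.111, 0.1639]
tool_rot: [-0.117, 2.619, 0.04]
contact_force: [0.1, -0.3, -0.4]
opening: 0.0308
grip_force: 0.0
```

```bash
python3 - <<'E'
from h import *
o=st();R=Ro.from_rotvec(o['tool_rot']).as_matrix();g=o['tool_pos']-.0187*R[:,2];print('gp in carrier axes',g@cx,g@ry,g@cz,o['opening'],o['contact_force'])
E
```

```text
gp in carrier axes 0.5608074339811627 -0.1599379039993705 -0.11584866054777997 0.03080948974164058 [ 0.08153003 -0.31595203 -0.37329211]
```

Request:
{"op": "drive_tool", "data": {
  "steps": [
    {"translation": [0,-0.05,0],"angular": [0,0,0],"gripper": 0.36},
    {"translation": [0,0,0],"angular": [0,0,0],"gripper": 0},
    {"translation": [0,0,0],"angular": [0,0,0],"gripper": 0},
    {"translation": [0,0,0],"angular": [0,0,0],"gripper": 0},
    {"translation": [0,0,0],"angular": [0,0,0],"gripper": 0}
  ],
  "force": 50
}}

```text
t: 12.25
tool_pos: [0.566, -0.1141, 0.1674]
tool_rot: [-0.115, 2.615, 0.039]
contact_force: [-3.8, 2.7, 6.1]
opening: 0.0111
grip_force: 48.8
```

```bash
python3 - <<'E'
from h import *
o=st();R=Ro.from_rotvec(o['tool_rot']).as_matrix();g=o['tool_pos']-.0187*R[:,2];print('gp in carrier axes',g@cx,g@ry,g@cz,o['opening'],o['contact_force'],o['wrist_torque'])
print('cz in tool',R.T@cz, 'Rel turn',rel([0,0,0],RL)[1])
E
```

```text
gp in carrier axes 0.5633126429803418 -0.16313369346462533 -0.11330323240776333 0.011107734806854135 [-3.83928118  2.72943601  6.10726766] [1.0687512  0.46108463 0.63915145]
cz in tool [-9.43594366e-04  6.37831889e-03 -9.99957212e-01] Rel turn [ 0.0456791   0.0067823  -0.00755813]
```

Request:
{"op": "drive_tool", "data": {
  "steps": [
    {"translation": [0,0.003,-0.4],"angular": [0,0,0],"gripper": 0},
    {"translation": [0,0.003,-0.5],"angular": [0,0,0],"gripper": 0},
    {"translation": [0,0.003,-0.5],"angular": [0,0,0],"gripper": 0},
    {"translation": [0,0.003,-0.5],"angular": [0,0,0],"gripper": 0}
  ]
}}

```text
t: 12.75
tool_pos: [0.5265, -0.1182, 0.2318]
tool_rot: [-0.115, 2.618, 0.036]
contact_force: [0.2, -0.2, -2.8]
opening: 0.011
grip_force: 49.6
```

Request:
{"op": "drive_tool", "data": {
  "steps": [
    {"translation": [0,0.003,-0.5],"angular": [0,0,0],"gripper": 0},
    {"translation": [0,0.003,-0.6],"angular": [0,0,0],"gripper": 0},
    {"translation": [0,0.003,-0.6],"angular": [0,0,0],"gripper": 0},
    {"translation": [0,0.003,-0.6],"angular": [0,0,0],"gripper": 0},
    {"translation": [0,0.003,-0.6],"angular": [0,0,0],"gripper": 0},
    {"translation": [0,0,-0.6],"angular": [0,0,0],"gripper": 0}
  ]
}}

```text
t: 13.5
tool_pos: [0.4568, -0.1246, 0.3535]
tool_rot: [-0.114, 2.618, 0.034]
contact_force: [-0.4, 0.1, -2.8]
opening: 0.0114
grip_force: 49.6
```

```bash
python3 - <<'E'
from h import *
o=st();R=Ro.from_rotvec(o['tool_rot']).as_matrix();g=o['tool_pos']-.0187*R[:,2];print('gp in carrier axes',g@cx,g@ry,g@cz,o['opening'],o['contact_force'],o['wrist_torque'],o['q'])
d=im('scene','s2');cv2.imwrite('pics/s2c.png',d['color'][100:430,130:440][:,:,::-1].repeat(1,0))
E
```

```text
gp in carrier axes 0.5614239613525185 -0.1640246228979667 0.10274711780603295 0.011421876235327491 [-0.36573783  0.10228213 -2.83055861] [-0.0625365   0.52483148 -0.00721561] [-0.62386935 -0.71021865  2.06951182  0.3395457   1.3838595  -2.27733983]
```

View pics/s2c.png

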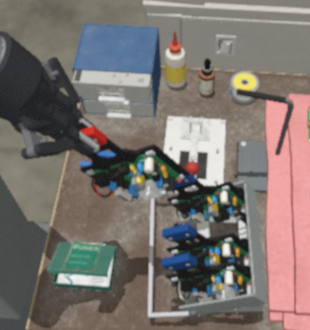

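The view shows the red carrier clear of the rack, held by the gripper, with the three blue neighbours still in place. I'll untilt and yaw it to face the peg.

Request:
{"op": "drive_tool", "data": {
  "steps": [
    {"translation": [-0.2,0,-0.5],"angular": [0,0.94,0],"gripper": 0},
    {"translation": [-0.2,0,-0.5],"angular": [0,0.94,0],"gripper": 0},
    {"translation": [-0.2,0,-0.5],"angular": [0,0.94,0],"gripper": 0},
    {"translation": [-0.2,0,-0.3],"angular": [0,0.94,0],"gripper": 0},
    {"translation": [0,0,0],"angular": [0,0,0.95],"gripper": 0},
    {"translation": [0,0,0],"angular": [0,0,0.95],"gripper": 0},
    {"translation": [0,0,0],"angular": [0,0,0.95],"gripper": 0},
    {"translation": [0,0,0],"angular": [0,0,0.95],"gripper": 0}
  ]
}}

```text
t: 14.55
tool_pos: [0.4636, -0.1244, 0.4298]
tool_rot: [-0.696, -3.061, -0.004]
contact_force: [0.2, 0.1, -2.1]
opening: 0.0112
grip_force: 49.6
```

Request:
{"op": "drive_tool", "data": {
  "steps": [
    {"translation": [0,0,0],"angular": [0,0,0.95],"gripper": 0},
    {"translation": [0,0,0],"angular": [0,0,0.95],"gripper": 0},
    {"translation": [0,0,0],"angular": [0,0,0.95],"gripper": 0},
    {"translation": [0,0,0],"angular": [0,0,0.95],"gripper": 0},
    {"translation": [0,0,0],"angular": [0,0,0.95],"gripper": 0},
    {"translation": [0,0,0],"angular": [0,0,0.95],"gripper": 0},
    {"translation": [0,0,0],"angular": [0,0,0.95],"gripper": 0},
    {"translation": [0,0,0],"angular": [0,0,0.95],"gripper": 0}
  ]
}}

```text
t: 15.55
tool_pos: [0.4636, -0.1244, 0.4298]
tool_rot: [-2.148, -2.287, -0.002]
contact_force: [1.0, 0.2, -2.7]
opening: 0.0112
grip_force: 49.6
```

```bash
cat >> h.py <<'E'
RH=np.array([[0,1,0],[1,0,0],[0,0,-1.]]).T
RH=np.column_stack([[0,1,0],[1,0,0],[0,0,-1.]])
def hang(eye,off=(.001,0,.027)):
    p=np.array(eye)-RH@np.array(off); t,a=rel(p,RH); o=st();R=Ro.from_rotvec(o['tool_rot']).as_matrix()
    print(round(o['t'],2),'eye',(o['tool_pos']+R@np.array(off)).round(4),'shift',(RH.T@(p-o['tool_pos'])/.04).round(3),'turn',a.round(2),'F',o['contact_force'].round(1),'gf',round(o['grip_force'],1),'q',o['q'].round(2))
E
python3 -c "
from h import *
hang([.575,.064,.32])"
```

```text
15.55 eye [ 0.4635 -0.1233  0.4028] shift [4.685 2.786 2.07 ] turn [-0.01 -0.02  0.45] F [ 1.   0.2 -2.7] gf 49.6 q [-0.42 -0.33  1.64  0.    1.84 -0.48]
```

Next I'll move in front of the peg, high first, then measure the eye and peg together.

Request:
{"op": "drive_tool", "data": {
  "steps": [
    {"translation": [0.1,0,0],"angular": [0,0,0.45],"gripper": 0},
    {"translation": [0.8,0.47,0.35],"angular": [0,0,0],"gripper": 0},
    {"translation": [0.8,0.47,0.35],"angular": [0,0,0],"gripper": 0},
    {"translation": [0.8,0.47,0.35],"angular": [0,0,0],"gripper": 0},
    {"translation": [0.8,0.47,0.35],"angular": [0,0,0],"gripper": 0},
    {"translation": [0.8,0.46,0.35],"angular": [0,0,0],"gripper": 0},
    {"translation": [0.6,0.4,0.3],"angular": [0,0,0],"gripper": 0},
    {"translation": [0,0,0],"angular": [0,0,0],"gripper": 0}
  ]
}}

```text
t: 16.55
tool_pos: [0.5718, 0.0658, 0.3464]
tool_rot: [-2.209, -2.225, 0.002]
contact_force: [-0.3, -1.2, -2.4]
opening: 0.0115
grip_force: 49.6
```

```bash
python3 - <<'E'
from h import *
hang([.59,.064,.2435])
d=im('scene','s3');b=im('top','t3')
for k,d in(('s',d),('t',b)):
    P=pts(d);c=d['color'];H,S,V=cv2.split(cv2.cvtColor(c,cv2.COLOR_RGB2HSV))
    m=((H<8)|(H>172))&(S>140)&(V>60)&(P[...,2]>.3)&(P[...,0]>.5)&(P[...,0]<.65)
    q=P[m];print(k,len(q),np.percentile(q,[3,50,97],axis=0).round(4).tolist() if len(q) else '')
    m=(P[...,2]>.2)&(P[...,2]<.28)&(P[...,0]>.62)&(P[...,0]<.75)&(abs(P[...,1]-.064)<.03)&(V<90)
    q=P[m];print(len(q),np.percentile(q,[2,50,98],axis=0).round(4).tolist())
cv2.imwrite('pics/s3c.png',np.hstack([cv2.imread('pics/s3.png')[60:360,200:500],cv2.imread('pics/t3.png')[60:360,180:480]]))
E
```

```text
16.55 eye [0.5717 0.0669 0.3194] shift [-0.071  0.454  1.897] turn [-0.04 -0.03  0.05] F [-0.3 -1.2 -2.4] gf 49.6 q [-0.02 -0.1   1.58  0.    1.67 -0.02]
s 429 [[0.5161, 0.0082, 0.3493], [0.5711, 0.0469, 0.3738], [0.596, 0.0827, 0.5916]]
271 [[0.6376, 0.058, 0.2054], [0.6779, 0.061, 0.2273], [0.7251, 0.0671, 0.2372]]
t 136 [[0.5108, 0.027, 0.3491], [0.542, 0.0652, 0.6037], [0.5874, 0.1069, 0.6619]]Traceback (most recent call last):
  File "<stdin>", line 9, in <module>
    return _quantile_unchecked(
        a, q, axis, out, overwrite_input, method, keepdims, weights)
    return _ureduce(a,
                    func=_quantile_ureduce_func,
    ...<5 lines>...
                    overwrite_input=overwrite_input,
                    method=method)
    r = func(a, **kwargs)
    result = _quantile(arr,
                       quantiles=q,
    ...<2 lines>...
                       out=out,
                       weights=wgt)
    slices_having_nans = np.isnan(arr[-1, ...])
                                  ~~~^^^^^^^^^
IndexError: index -1 is out of bounds for axis 0 with size 0
```

```bash
python3 - <<'E'
from h import *
for k in('scene','wrist'):
    d=im(k,k[0]+'3');P=pts(d);c=d['color'];H,S,V=cv2.split(cv2.cvtColor(c,cv2.COLOR_RGB2HSV))
    m=((H<8)|(H>172))&(S>140)&(V>60)&(P[...,2]>.3)&(P[...,2]<.4)&(P[...,0]>.53)&(P[...,0]<.62)
    q=P[m];print(k,len(q),np.percentile(q,[3,50,97],axis=0).round(4).tolist() if len(q) else '')
    # neck/plate dark points below block
    m=(V<70)&(P[...,2]>.23)&(P[...,2]<.335)&(P[...,0]>.55)&(P[...,0]<.6)&(abs(P[...,1]-.066)<.07)
    for lo in np.arange(.2,.34,.01):
        t=P[m&(P[...,2]>=lo)&(P[...,2]<lo+.01)]
        if len(t)>5: print(round(lo,2),len(t),np.percentile(t,[3,97],axis=0)[:,:2].round(3).tolist())
E
python3 - <<'E'
import cv2,numpy as np
a=cv2.imread('pics/s3.png')[80:280,230:430];b=cv2.imread('pics/w3.png')
cv2.imwrite('pics/s3c.png',np.hstack([cv2.resize(a,(400,400),interpolation=cv2.INTER_CUBIC),cv2.resize(b[40:440,120:520],(400,400))]))
E
```

```text
scene 292 [[0.5656, 0.0435, 0.3504], [0.5711, 0.0533, 0.3748], [0.5765, 0.0833, 0.3817]]
0.23 38 [[0.551, 0.007], [0.577, 0.076]]
0.24 34 [[0.555, 0.007], [0.577, 0.039]]
0.25 15 [[0.563, 0.007], [0.578, 0.037]]
0.26 18 [[0.554, 0.006], [0.579, 0.081]]
0.27 45 [[0.554, 0.007], [0.578, 0.095]]
0.28 74 [[0.554, 0.007], [0.578, 0.098]]
0.29 146 [[0.556, 0.007], [0.578, 0.102]]
0.3 148 [[0.571, 0.012], [0.578, 0.087]]
0.31 36 [[0.569, 0.034], [0.573, 0.073]]
0.32 20 [[0.569, 0.043], [0.573, 0.046]]
0.33 7 [[0.569, 0.044], [0.573, 0.046]]
wrist 4018 [[0.5676, 0.0479, 0.3538], [0.5731, 0.0736, 0.3745], [0.5785, 0.0888, 0.3759]]
0.23 47 [[0.552, 0.028], [0.578, 0.126]]
0.24 61 [[0.556, 0.026], [0.578, 0.126]]
0.26 132 [[0.556, 0.085], [0.577, 0.126]]
0.27 68 [[0.556, 0.086], [0.578, 0.126]]
0.28 824 [[0.557, 0.066], [0.57, 0.115]]
0.29 872 [[0.558, 0.059], [0.579, 0.113]]
0.3 919 [[0.571, 0.074], [0.58, 0.124]]
0.31 240 [[0.571, 0.089], [0.575, 0.098]]
0.32 64 [[0.571, 0.088], [0.575, 0.089]]
0.33 36 [[0.571, 0.088], [0.575, 0.089]]
```

View pics/s3c.png

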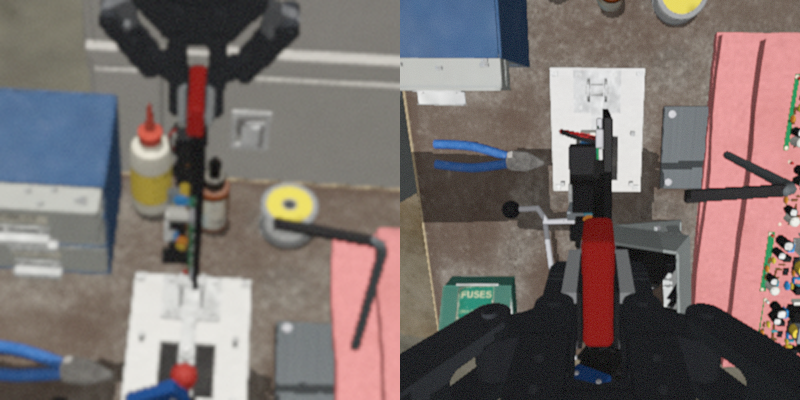

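The left panel shows the carrier upright in front of the peg tip, with the eye region near (195,170) and the peg tip at (275,225). I'll lower it to line the eye up with the peg axis.

Request:
{"op": "drive_tool", "data": {
  "steps": [
    {"translation": [-0.07,0.2,0.5],"angular": [-0.04,-0.03,0.05],"gripper": 0},
    {"translation": [0,0.2,0.6],"angular": [0,0,0],"gripper": 0},
    {"translation": [0,0,0.6],"angular": [0,0,0],"gripper": 0},
    {"translation": [0,0,0.26],"angular": [0,0,0],"gripper": 0},
    {"translation": [0,0,0],"angular": [0,0,0],"gripper": 0}
  ]
}}

```text
t: 17.38
tool_pos: [0.588, 0.0617, 0.2702]
tool_rot: [2.223, 2.217, 0.003]
contact_force: [-0.3, -1.3, -2.7]
opening: 0.0112
grip_force: 49.6
```

```bash
python3 - <<'E'
from h import *
hang([.675,.064,.2254],(.001,0,.025))
d=im('scene','s4');P=pts(d);c=d['color'];H,S,V=cv2.split(cv2.cvtColor(c,cv2.COLOR_RGB2HSV))
m=((H<8)|(H>172))&(S>140)&(V>60)&(P[...,2]>.25)&(P[...,2]<.33)&(P[...,0]>.56)&(P[...,0]<.62)
q=P[m];print(len(q),np.percentile(q,[3,50,97],axis=0).round(4).tolist())
cv2.imwrite('pics/s4c.png',cv2.resize(c[130:290,260:460],None,fx=3,fy=3,interpolation=cv2.INTER_CUBIC)[:,:,::-1])
E
```

```text
17.38 eye [0.588  0.0627 0.2452] shift [0.032 2.176 0.496] turn [ 0.02  0.   -0.02] F [-0.3 -1.3 -2.7] gf 49.6 q [-0.02 -0.05  1.65 -0.    1.54 -0.02]
248 [[0.5815, 0.041, 0.2732], [0.587, 0.0524, 0.2969], [0.5925, 0.0795, 0.3075]]
```

View pics/s4c.png

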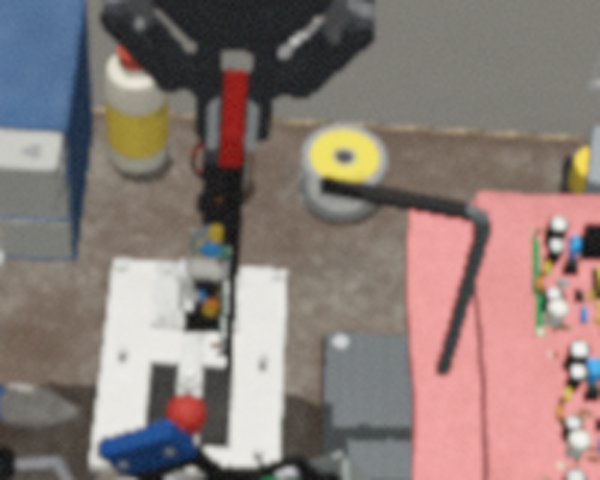

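The view shows the eye level with the extended peg axis and about 45 mm short of the tip at (325,187). I'll slide it on along the slope.

Request:
{"op": "drive_tool", "data": {
  "steps": [
    {"translation": [0.03,0.3,0.08],"angular": [0,0,0],"gripper": 0},
    {"translation": [0,0.3,0.07],"angular": [0,0,0],"gripper": 0},
    {"translation": [0,0.3,0.07],"angular": [0,0,0],"gripper": 0},
    {"translation": [0,0.2,0.05],"angular": [0,0,0],"gripper": 0},
    {"translation": [0,0.2,0.05],"angular": [0,0,0],"gripper": 0},
    {"translation": [0,0.2,0.04],"angular": [0,0,0],"gripper": 0}
  ]
}}

```text
t: 18.18
tool_pos: [0.6488, 0.0633, 0.2559]
tool_rot: [2.222, 2.218, 0.004]
contact_force: [0.9, -0.7, -1.7]
opening: 0.0111
grip_force: 49.6
```

Request:
{"op": "drive_tool", "data": {
  "steps": [
    {"translation": [0,0.2,0.04],"angular": [0,0,0],"gripper": 0},
    {"translation": [0,0.2,0.04],"angular": [0,0,0],"gripper": 0},
    {"translation": [0,0.15,0.03],"angular": [0,0,0],"gripper": 0},
    {"translation": [0,0,0],"angular": [0,0,0],"gripper": 0}
  ]
}}

```text
t: 18.68
tool_pos: [0.6706, 0.0632, 0.2516]
tool_rot: [2.222, 2.218, 0.004]
contact_force: [0.2, 0.5, -2.8]
opening: 0.0112
grip_force: 49.6
```

```bash
python3 - <<'E'
from h import *
hang([.675,.064,.2254],(.001,0,.025))
d=im('scene','s5');P=pts(d);c=d['color']
cv2.imwrite('pics/s5c.png',cv2.resize(c[130:290,260:460],None,fx=3,fy=3,interpolation=cv2.INTER_CUBIC)[:,:,::-1])
E
```

```text
18.68 eye [0.6707 0.0642 0.2266] shift [-0.006  0.11   0.031] turn [ 0.02 -0.   -0.01] F [ 0.2  0.5 -2.8] gf 49.6 q [-0.02  0.15  1.47  0.    1.51 -0.01]
```

No contact on the way in. I'll lower it gently until the eye rests on the peg.

Request:
{"op": "drive_tool", "data": {
  "steps": [
    {"translation": [0,0,0.06],"angular": [0,0,0],"gripper": 0},
    {"translation": [0,0,0.06],"angular": [0,0,0],"gripper": 0},
    {"translation": [0,0,0],"angular": [0,0,0],"gripper": 0}
  ]
}}

```text
t: 19.1
tool_pos: [0.67, 0.0633, 0.2466]
tool_rot: [2.222, 2.218, 0.003]
contact_force: [0.9, -1.4, -2.6]
opening: 0.0112
grip_force: 49.6
```

Request:
{"op": "drive_tool", "data": {
  "steps": [
    {"translation": [0,0,0.04],"angular": [0,0,0],"gripper": 0},
    {"translation": [0,0,0],"angular": [0,0,0],"gripper": 0}
  ]
}}

```text
t: 19.35
tool_pos: [0.6705, 0.0633, 0.2461]
tool_rot: [2.221, 2.217, 0.005]
contact_force: [-1.0, 0.7, -0.5]
opening: 0.0111
grip_force: 49.9
```

Request:
{"op": "drive_tool", "data": {
  "steps": [
    {"translation": [0,0,0.04],"angular": [0,0,0],"gripper": 0},
    {"translation": [0,0,0],"angular": [0,0,0],"gripper": 0}
  ]
}}

```text
t: 19.6
tool_pos: [0.6708, 0.0633, 0.2458]
tool_rot: [2.221, 2.217, 0.006]
contact_force: [-2.7, -0.3, 5.6]
opening: 0.0111
grip_force: 50.6
```

Request:
{"op": "drive_tool", "data": {
  "steps": [
    {"translation": [0,0,-0.03],"angular": [0,0,0],"gripper": 0},
    {"translation": [0,0,0],"angular": [0,0,0],"gripper": 0},
    {"translation": [0,0,0],"angular": [0,0,0],"gripper": 0.25},
    {"translation": [0,0,0],"angular": [0,0,0],"gripper": 0.5},
    {"translation": [0,0,0],"angular": [0,0,0],"gripper": 0.5},
    {"translation": [0,0,0],"angular": [0,0,0],"gripper": 0.5}
  ],
  "force": 20
}}

```text
t: 20.35
tool_pos: [0.6703, 0.0632, 0.2448]
tool_rot: [2.222, 2.218, 0.004]
contact_force: [-0.4, 0.3, -0.1]
opening: 0.0427
grip_force: 0.0
```

```bash
cat > chk.py <<'E'
from h import *
import sys
o=st();print(o['t'],o['contact_force'].round(1),o['opening'])
d=im('scene',sys.argv[1]);P=pts(d);c=d['color'];H,S,V=cv2.split(cv2.cvtColor(c,cv2.COLOR_RGB2HSV))
m=((H<8)|(H>172))&(S>140)&(V>60)&(P[...,2]>.21)&(P[...,2]<.31)&(P[...,0]>.62)&(P[...,0]<.74)&(P[...,1]>0)&(P[...,1]<.15)
q=P[m];print(len(q),np.percentile(q,[3,50,97],axis=0).round(4).tolist())
E
python3 chk.py s6
```

```text
20.35 [-0.4  0.3 -0.1] 0.04272833065224935
238 [[0.665, 0.0422, 0.2472], [0.6702, 0.052, 0.272], [0.6755, 0.0811, 0.275]]
```

Released, and it is hanging with no force on the tool. I'll lift straight up and away.

Request:
{"op": "drive_tool", "data": {
  "steps": [
    {"translation": [0,0,-0.3],"angular": [0,0,0],"gripper": 0.5},
    {"translation": [0,0,-0.5],"angular": [0,0,0],"gripper": 0.5},
    {"translation": [0,0,-0.8],"angular": [0,0,0],"gripper": 0.5},
    {"translation": [0,0,-1],"angular": [0,0,0],"gripper": 0.5},
    {"translation": [0,0,-1],"angular": [0,0,0],"gripper": 0.5},
    {"translation": [0,-0.7,0],"angular": [0,0,0],"gripper": 0.5},
    {"translation": [0,-0.7,0],"angular": [0,0,0],"gripper": 0.5},
    {"translation": [0,0,0],"angular": [0,0,0],"gripper": 0.5}
  ]
}}

```text
t: 21.4
tool_pos: [0.6132, 0.0635, 0.3919]
tool_rot: [2.219, 2.216, 0.009]
contact_force: [0.2, 0.8, -0.0]
opening: 0.043
grip_force: 0.0
```

```bash
python3 chk.py s7; python3 -c "
import cv2;a=cv2.imread('pics/s7.png')[110:410,170:470];cv2.imwrite('pics/s7c.png',cv2.resize(a,(600,600),interpolation=cv2.INTER_CUBIC))"
```

```text
21.4 [ 0.2  0.8 -0. ] 0.043034822124471135
260 [[0.6653, 0.0426, 0.246], [0.6708, 0.0537, 0.2719], [0.677, 0.0824, 0.2744]]
```

View pics/s7c.png

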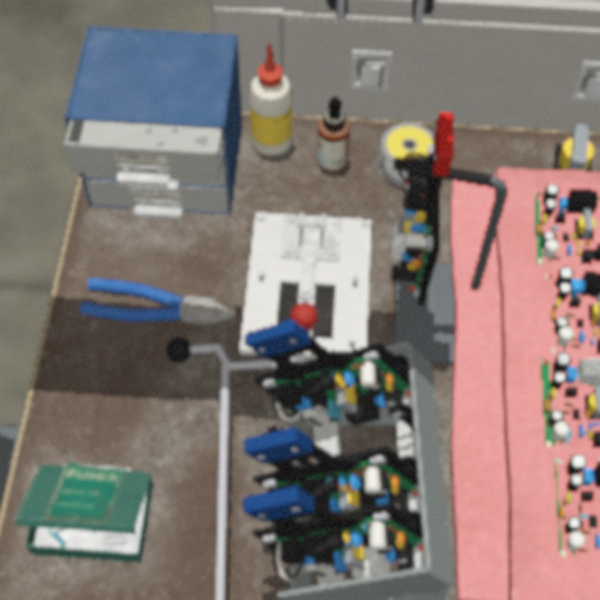

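The view shows the red carrier hanging on the peg (grip at crop (445,140)), the keeper open and the blue carriers in place.

```bash
python3 -c "
from station import ctrl
print(ctrl.finish_job())"
```

```text
the job is handed in; nothing more can be done
None
```

I swung the keeper open to its stop, drew the red-gripped carrier out and hung it by its eye on the stand's peg; at 21.4 s the last picture showed it hanging free, the keeper open and the blue carriers in place, and I handed the job in (no verdict returned).

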